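# Close the guard and hold the cam press at full lift

## Task

First slide the clear yellow-framed guard of the small green bench press all the way down by the black bar on its top edge. Then swing the red-gripped cam lever up to its highest lift point, where it stands straight up and the wooden block is clamped against the red pad, and hold it there: the lever springs back if let go, so finish with the gripper still holding it. Leave the bin, the glue bottle and the screwdriver where they are.

Things in the scene. Friction and masses are not known exactly. Their poses are not given: they have to be found in the camera images.
- press: Green bench-top cam press, fixed. Origin: centre between its columns, at bench level; +x points away from the guard, z up. Base x -130 to +110, y +-110, 20 mm high; green head 120 x 150 mm, top at 203 mm (steel button on it to 215). Dark guard guides at x = -100, y = +-96 mm (26 x 20 mm), up to 210 mm. The cam lever is on the -y side, outside the guides.
- guard (a joint): Height of the sliding guard in m: 0 = fully down, 0.12 = fully up. It slides straight up and down and stays where it is left: about 3 N of downward push lowers it, about 11 N raises it.
- guard_handle (a point): Centre of the guard's black round bar handle: 16 mm diameter, 120 mm long along the press's y axis, carried by two 10 mm stubs at y = +-50 mm, 33 mm above the guard's top edge. At press x = -100, y = 0, and 225 mm above the bench with the guard down (plus the guard's height otherwise). Pinch it from above.
- lever (a joint): Angle of the cam lever in rad about the press's y axis: 0 = level, pointing to the press's -x (towards the robot); 1.571 = straight up, highest lift; past it the lift falls, stop at 2.1. The cam meets the platform at 0.52. Friction keeps a low lever still, but near the top a spring swings it back if let go. Turning it takes 5 to 12 N at the grip.
- lever_axis (a point): Point on the lever's turning axis level with the middle of its grip: press x = 0, y = -175 mm, 70 mm above the bench.
- lever_grip: Red round grip of the lever, 18 mm diameter, 85 mm long, parallel to the press's y axis; origin at its middle, 120 mm from the lever's axis. The dark arm (9 mm thick) joins it at its inner (+y) end. It spins freely on the lever's pin, so it can be pinched from above and keep its angle while the lever swings.
- platform (a joint): Rise of the aluminium platform that rides on the cam, in m: 0 = at rest, about 0.010 at the cam's highest lift.
- pad: Red 60 x 60 x 10 mm press pad under the press's head, on a spring (1200 N/m); it starts 3 mm above the block and is pushed up by it. Origin at the centre of its underside.
- block: Loose light wooden block 50 x 60 x 35 mm lying on the platform inside the press; origin at the centre of its underside. It need not be touched.
- green_bin: Bystander: open green plastic bin 150 x 100 x 70 mm with bolts in it; origin at the centre of its underside.
- glue_bottle: Bystander: white bottle with an orange cap, 60 mm diameter, 160 mm tall; origin at the centre of its underside.
- screwdriver: Bystander: orange-handled screwdriver, 200 mm long, lying along its own x axis.

How it is judged (in metres and radians):
On the way, in this order (a step that is already met when the one before it is completed fails the run):
1. the guard is fully down, the platform not yet lifted (value of joint guard below 0.006 m and value of joint platform below 0.002 m), for 0.2 s.
2. the lever stands at the cam's highest lift and the block is clamped (value of joint lever between 1.42 and 1.72 rad and contact force between block and pad above 3 N), for 0.2 s.
At the end, for the whole second after the job is handed in: The guard is within 6 mm of fully down; the lever is at rest within about 0.15 rad (8.5 degrees) of straight up, the platform is lifted more than 8.5 mm and the block presses on the red pad with more than 3 N; the fingers are still holding the lever's grip (more than 1 N) (all of step 2 and value of joint guard below 0.006 m and velocity of joint lever between -0.1 and 0.1 rad/s and value of joint platform above 0.0085 m and contact force between the fingers and lever_grip above 1 N); the arm keeps its last pose, push and grip.
It fails at once if the platform is lifted while the guard is not down (value of joint platform above 0.003 m and value of joint guard above 0.01 m).
It fails at once if the green bin is disturbed (moved more than 20 mm) (distance of green_bin from where it was at the start of the episode above 0.02 m).
It fails at once if the glue bottle is disturbed (moved more than 20 mm) (distance of glue_bottle from where it was at the start of the episode above 0.02 m).
It fails at once if the screwdriver is disturbed (moved more than 20 mm) (distance of screwdriver from where it was at the start of the episode above 0.02 m).
It also fails if it takes over 48 s, if anything falls off the work surface, if the arm or the gripper's body presses on something with over 40 N, if the wrist force passes 120 N, or if a joint passes its speed limit or range.

## Robot

A 6-joint arm with a two-finger parallel gripper is mounted at the origin on the work surface. World frame = base frame: x ahead of the robot, y to its left, z up, the work surface at z = 0. Lengths are in mm, angles in rad, forces in N, time in s.
With the tool pointing down it reaches from about 350 to 975 mm from the base axis. Payload 7.1 kg.
Tool frame: the origin (TCP) lies midway between the tips of the shut fingers; the grasp point (between the pads) lies 19 mm behind it; z points along the fingers, x is the direction in which the jaws open and shut, and the axes are right-handed (so a half turn about z gives the same grasp; the last joint's range is limited). The gripper opens to 88 mm and grips with 3 to 60 N. Pads are 20 mm wide; open, the fingers measure 115 mm over their backs; the gripper's body (75 mm by 178 mm) begins 61 mm behind the grasp point.
Start: joints at [1.221, 0.423, 1.63, -0, 1.089, -0.019], TCP at [202.968, 591.108, 222.675] pointing down, gripper open.
Joint ranges: [-3, 3], [-0.9, 2.11], [0.09, 2.58], [-1.31, 4.45], [0.11, 2.69], [-2.54, 2.54]. Speed limits (rad/s): [2.39, 2.39, 3.01, 3.14, 3.14, 3.14].

## Interface

Orientations are given as a rotation vector (axis times angle).
In Python, from workcell import telemetry, imaging, ticket gives the robot as it stands.
- The arm moves only by the tool jog_arm, never from a script. Its arguments are lists of equal length, an entry for each row: "travel": the shift along the world's x, y, z in units of 400 mm (1.0 is 400 mm), a list of three; "dr": the turn, a rotation vector about the world's x, y, z in units of 90 degrees (1.0 is 90 degrees), a list of three. In form: {"travel": [[tx, ty, tz], ...], "dr": [[wx, wy, wz], ...]}. A call has exactly 10 rows; each row is the pose to reach, as a shift and turn from the pose measured when the call began; what a row does not reach only later rows make up. A row lasts 1/10 s, in which the tool goes at most 50 mm and 8.59 degrees, less where a joint would pass 70% of its speed; a pose out of reach is approached as far as the arm can. A call with a number of a shift or a turn outside -1 to 1 is refused whole. A call with a gripper value outside its range is refused whole. "hand" is the opening, from -1 (shut) to 1 (fully open), set as the call begins (left out, the last holds). The fingers move at their own pace and stop on an object; the grip force is fixed at half the most. Time passes only in rows, so rows that repeat a pose let the fingers close, or fill a call up. It gives the time, the measured TCP pose, the force and the opening at its end, in the units of the state.
- telemetry.get_obs(): the state, without advancing time (a new reading comes with each control period).
- imaging.get_image(name): name is "scene" or "side" or "wrist"; returns a dict with "pixels" (400x640x3 uint8, red, green, blue), "range_z" (400x640 float32, mm along the optical axis (not along the pixel's ray), 0 where there is no reading), "fx", "fy", "cx", "cy" (pixels), "extrinsics" (4x4, takes a point from world to camera coordinates). Camera axes: x right, y down, z forward; pixel columns grow to the right and rows downward; lengths in mm; the calibration is good to about 2 mm. A picture is of the moment at which its call begins.
- ticket.close_job(): hands the job in, once; it reports no verdict.
The state is a dict: "t": time; "qpos": joint angles; "qvel": joint speeds; "joint_torque": joint torques, N m; "ee_pos": TCP position; "orientation": TCP orientation; "ft_force": force on the tool from outside, world axes, zero at the start; "moment": the same for the moment, N m; "width": finger opening in mm.
Only numpy, scipy, OpenCV 4.12 (cv2) and the standard library are available. Lean on these libraries where they do the work, as an engineer would, in place of code of your own. Each camera call takes 0.05 s, during which the arm holds its last target. There are 200 camera calls.

## Working session

There is one attempt and no reset: what is moved stays moved. The work goes in short steps, Python scripts to look and compute and a tool call to move; the robot and the scene stay as the last step left them, time stands still between calls to the robot, and variables do not carry over. Pictures are saved under pics/ and viewed, about 8 in all and at most 12, crops included, and the job is handed in when it is done.

Besides the shell and the picture viewer there is one more tool, called after "Emit:" as name(argument=value, ...) on one line, values as JSON. jog_arm: Moves the arm, as the interface text tells. Its arguments: {"type":"object","properties":{"travel":{"type":"array"},"dr":{"type":"array"},"hand":{"type":"number"}},"required":["travel","dr"]}

```bash
mkdir -p pics
cat > h.py <<'E'
import numpy as np, cv2
from workcell import telemetry, imaging, ticket
def shot(name,fn):
    im=imaging.get_image(name); cv2.imwrite('pics/'+fn,cv2.cvtColor(im['pixels'],cv2.COLOR_RGB2BGR)); np.savez('pics/'+fn[:-4],**im); return im
def world(im):
    z=im['range_z'].astype(float); v,u=np.mgrid[:z.shape[0],:z.shape[1]]
    P=np.stack([(u-im['cx'])/im['fx']*z,(v-im['cy'])/im['fy']*z,z],-1)
    T=np.linalg.inv(im['extrinsics']); W=P@T[:3,:3].T+T[:3,3]; W[z==0]=np.nan; return W
E
python3 - <<'E'
from h import *
a=shot('scene','s1.png');b=shot('side','d1.png')
cv2.imwrite('pics/c1.png',np.vstack([cv2.resize(cv2.imread('pics/'+f),(480,300)) for f in('s1.png','d1.png')]))
o=telemetry.get_obs();print({k:np.round(v,3) for k,v in o.items()})
E
```

```text
{'t': np.float64(0.1), 'qpos': array([ 1.221,  0.424,  1.631, -0.   ,  1.089, -0.019]), 'qvel': array([-0.   , -0.003, -0.003,  0.   ,  0.002, -0.001]), 'joint_torque': array([ 1.0000e-03, -5.4562e+01, -2.7433e+01,  6.4000e-02,  1.9000e-02,
       -0.0000e+00]), 'ee_pos': array([202.817, 590.67 , 222.005]), 'orientation': array([ 2.556e+00,  1.825e+00, -2.000e-03]), 'ft_force': array([ 0.049, -0.061, -0.24 ]), 'moment': array([-0.002,  0.001,  0.022]), 'width': np.float64(87.874)}
```

View pics/s1.png

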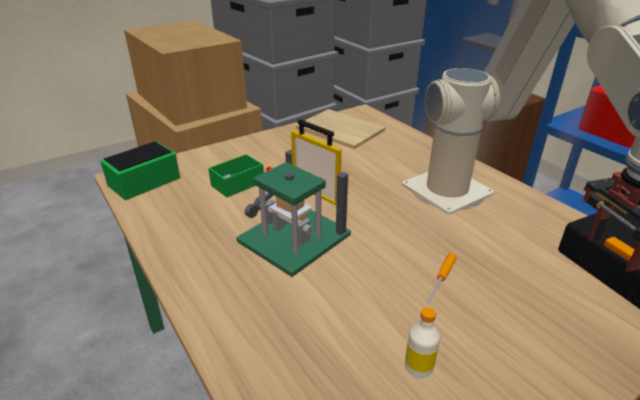

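View pics/d1.png

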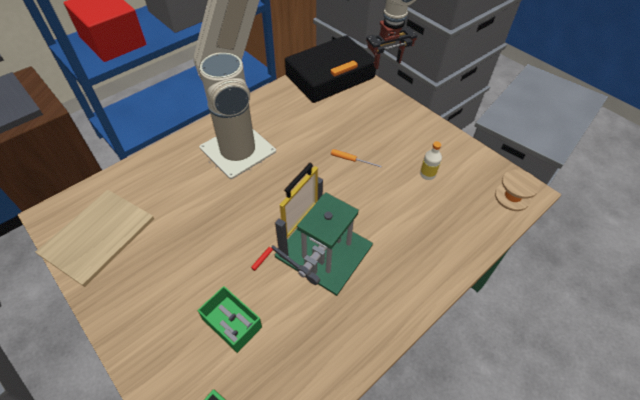

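The scene view shows the press at about (295,215), with the guard up, its bar at (316,130) and the green bin at (237,175). In the side view the bar is at (299,180), the head at (328,217), the red grip at (262,259) and the bin at (230,318). Next I'll measure these.

Run:
```python
from h import *
for n,hb in(('s1',(290,180)),('d1',(328,220))):
    im=dict(np.load(f'pics/{n}.npz'));W=world(im);c=im['pixels'].astype(int);R,G,B=c[...,0],c[...,1],c[...,2];z=W[...,2]
    v,u=np.mgrid[:400,:640]
    near=(abs(u-hb[0])<90)&(abs(v-hb[1])<120)
    def rep(t,m,rect=True):
        p=W[m&near]
        if len(p)<4: print(n,t,len(p));return
        r=cv2.minAreaRect(p[:,:2].astype(np.float32))
        print(n,t,len(p),'med',np.round(np.median(p,0)),'rect',np.round(r[0]),np.round(r[1]),round(r[2],1),'z',np.round(np.percentile(p[:,2],[2,98])))
    rep('head',(G>R+20)&(G>B+10)&(abs(z-203)<6))
    rep('base',(G>R+20)&(G>B+10)&(abs(z-20)<6))
    dark=(c.max(2)<70)
    rep('bar',dark&(z>325)&(z<365)); rep('guides',dark&(z>150)&(z<215))
    rep('yellow',(R>150)&(G>110)&(B<80)&(z>200))
    rep('red',(R>130)&(G<60)&(B<60)&(z>20)&(z<150))
    rep('bin',(G>R+20)&(abs(z-68)<6))
    print(np.round(np.linalg.inv(im['extrinsics'])[:3,3]))
```

```text
s1 head 1348 med [579. -36. 203.] rect [571. -48.] [124. 151.] 14.1 z [198. 206.]
s1 base 2923 med [604. -21.  20.] rect [ 585. -196.] [253. 535.] 8.3 z [15. 24.]
s1 bar 0
s1 guides 494 med [528.  19. 187.] rect [551. -47.] [164. 212.] 18.1 z [154. 209.]
s1 yellow 167 med [475. -67. 278.] rect [475. -75.] [ 17. 174.] 14.8 z [252. 281.]
s1 red 8 med [ 514. -279.  109.] rect [ 515. -275.] [16.  8.] 78.4 z [105. 113.]
s1 bin 299 med [ 568. -393.   67.] rect [ 540. -229.] [151. 483.] 7.4 z [62. 73.]
[1086.  862.  816.]
d1 head 1664 med [575. -61. 204.] rect [569. -54.] [119. 150.] 14.5 z [199. 208.]
d1 base 2152 med [620. -75.  21.] rect [ 591. -180.] [236. 472.] 14.3 z [16. 26.]
d1 bar 1
d1 guides 289 med [ 509. -127.  190.] rect [553. -67.] [164. 208.] 10.0 z [152. 213.]
d1 yellow 166 med [475. -82. 279.] rect [488. -72.] [ 47. 174.] 14.6 z [204. 284.]
d1 red 64 med [ 503. -250.  110.] rect [ 502. -248.] [11. 88.] 13.2 z [103. 116.]
d1 bin 131 med [ 627. -372.   71.] rect [ 572. -217.] [ 85. 449.] 6.3 z [62. 74.]
[1079. -553. 1217.]
```

Emit:
jog_arm(travel=[[0.04,-0.1,0.05],[0.08,-0.2,0.1],[0.12,-0.3,0.15],[0.16,-0.4,0.2],[0.2,-0.5,0.25],[0.24,-0.6,0.3],[0.28,-0.7,0.35],[0.32,-0.8,0.4],[0.36,-0.9,0.45],[0.4,-1.0,0.45]], dr=[[0,0,-0.06],[0,0,-0.12],[0,0,-0.19],[0,0,-0.25],[0,0,-0.31],[0,0,-0.38],[0,0,-0.44],[0,0,-0.5],[0,0,-0.57],[0,0,-0.631]])

```text
t: 1.1
ee_pos: [364.0, 189.5, 404.6]
orientation: [-3.117, -0.383, -0.005]
ft_force: [1.3, 0.5, 0.1]
width: 87.7
```

Run:
```python
from h import *
o=telemetry.get_obs();print({k:np.round(v,3) for k,v in o.items()})
from scipy.spatial.transform import Rotation as R
print(R.from_rotvec(o['orientation']).as_matrix().round(3))
```

```text
{'t': np.float64(1.1), 'qpos': array([ 0.451, -0.099,  1.84 ,  0.   ,  1.397,  0.206]), 'qvel': array([-1.038, -0.093,  0.145, -0.002, -0.025, -0.091]), 'joint_torque': array([  7.191, -27.075, -32.335,   0.141,   0.631,   0.253]), 'ee_pos': array([363.991, 189.488, 404.578]), 'orientation': array([-3.117, -0.383, -0.005]), 'ft_force': array([1.349, 0.454, 0.137]), 'moment': array([ 0.022, -0.041, -0.006]), 'width': np.float64(87.674)}
[[ 0.97   0.242  0.003]
 [ 0.242 -0.97   0.002]
 [ 0.003 -0.001 -1.   ]]
```

Emit:
jog_arm(travel=[[0.035,-0.09,0],[0.075,-0.18,0],[0.11,-0.27,0],[0.15,-0.36,0],[0.18,-0.45,0],[0.22,-0.54,0],[0.25,-0.61,0],[0.27,-0.66,0],[0.272,-0.664,0],[0.272,-0.664,0]], dr=[[0,0,0],[0,0,0],[0,0,0],[0,0,0],[0,0,0],[0,0,0],[0,0,0],[0,0,0],[0,0,0.003],[0,0,0.003]])

```text
t: 2.1
ee_pos: [472.5, -76.1, 404.1]
orientation: [-3.115, -0.389, -0.003]
ft_force: [-0.5, 0.2, 0.0]
width: 87.8
```

Run:
```python
from h import *
a=shot('wrist','w1.png')
W=world(a);z=W[...,2];c=a['pixels'].astype(int)
m=(z>290)&(z<335)&(c.max(2)<80)
p=W[m];print(len(p),np.median(p,0) if len(p) else 0, cv2.minAreaRect(p[:,:2].astype(np.float32)) if len(p) else 0, np.percentile(p[:,2],[2,50,98]) if len(p) else 0)
r=(c[...,0]>120)&(c[...,1]<60)&(c[...,2]<60)&(z>20)&(z<150);p=W[r]
print(len(p),cv2.minAreaRect(p[:,:2].astype(np.float32)) if len(p)>5 else 0, np.percentile(p[:,2],[2,50,98]) if len(p) else 0)
print(telemetry.get_obs()['ee_pos'])
```

```text
2870 [471.25607625 -70.1637322  317.81935988] ((472.5042724609375, -75.96754455566406), (15.838668823242188, 118.11228942871094), 14.47950553894043) [311.92268775 317.81935988 319.88016853]
298 ((498.5670166015625, -241.4001007080078), (13.999878883361816, 66.58950805664062), 13.987900733947754) [106.94933133 109.8959551  112.36999068]
[472.3589512  -75.63517855 404.26871405]
```

View pics/w1.png

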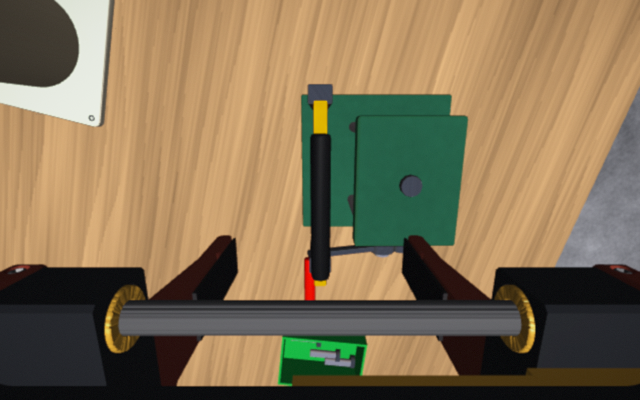

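The wrist view shows the bar at column 320, from row 135 to row 280, lying between the open fingers. Its measured centre is (472.5, -76), top at z≈320, size 118×16 mm and yaw 14.5°, which all agree with the data. I'll go down and pinch it.

Emit:
jog_arm(travel=[[0,0,-0.04],[0,0,-0.09],[0,0,-0.14],[0,0,-0.18],[0,0,-0.22],[0,0,-0.25],[0,0,-0.265],[0,0,-0.277],[0,0,-0.277],[0,0,-0.277]], dr=[[0,0,0],[0,0,0],[0,0,0],[0,0,0],[0,0,0],[0,0,0],[0,0,0],[0,0,0],[0,0,0],[0,0,0]])

```text
t: 3.15
ee_pos: [472.7, -75.6, 294.0]
orientation: [-3.115, -0.391, -0.005]
ft_force: [0.5, -0.5, 0.3]
width: 87.9
```

Emit:
jog_arm(travel=[[0,0,0],[0,0,0],[0,0,0],[0,0,0],[0,0,0],[0,0,0],[0,0,0],[0,0,0],[0,0,0],[0,0,0]], dr=[[0,0,0],[0,0,0],[0,0,0],[0,0,0],[0,0,0],[0,0,0],[0,0,0],[0,0,0],[0,0,0],[0,0,0]], hand=-1)

```text
t: 4.15
ee_pos: [473.1, -75.5, 294.0]
orientation: [-3.115, -0.39, -0.007]
ft_force: [3.9, 0.6, -1.8]
width: 15.2
```

Emit:
jog_arm(travel=[[0,0,-0.022],[0,0,-0.045],[0,0,-0.07],[0,0,-0.095],[0,0,-0.12],[0,0,-0.145],[0,0,-0.17],[0,0,-0.19],[0,0,-0.205],[0,0,-0.21]], dr=[[0,0,0],[0,0,0],[0,0,0],[0,0,0],[0,0,0],[0,0,0],[0,0,0],[0,0,0],[0,0,0],[0,0,0]])

```text
t: 5.15
ee_pos: [473.2, -75.5, 209.3]
orientation: [-3.115, -0.39, -0.006]
ft_force: [0.8, 0.7, 2.9]
width: 15.1
```

Emit:
jog_arm(travel=[[0,0,-0.002],[0,0,-0.004],[0,0,-0.006],[0,0,-0.008],[0,0,-0.01],[0,0,-0.012],[0,0,-0.014],[0,0,-0.016],[0,0,-0.016],[0,0,-0.016]], dr=[[0,0,0],[0,0,0],[0,0,0],[0,0,0],[0,0,0],[0,0,0],[0,0,0],[0,0,0],[0,0,0],[0,0,0]])

```text
t: 6.15
ee_pos: [473.5, -76.0, 206.6]
orientation: [-3.116, -0.391, -0.009]
ft_force: [-14.7, 1.7, 39.0]
width: 15.3
```

Emit:
jog_arm(travel=[[0,0,0],[0,0,0],[0,0,0],[0,0,0],[0,0,0],[0,0,0],[0,0,0],[0,0,0],[0,0,0],[0,0,0]], dr=[[0,0,0],[0,0,0],[0,0,0],[0,0,0],[0,0,0],[0,0,0],[0,0,0],[0,0,0],[0,0,0],[0,0,0]], hand=-0.1)

```text
t: 7.15
ee_pos: [473.5, -76.0, 206.6]
orientation: [-3.116, -0.391, -0.009]
ft_force: [-0.2, 0.2, 0.4]
width: 39.4
```

Emit:
jog_arm(travel=[[0,0,0.02],[0,0,0.05],[0,0,0.09],[0,0,0.14],[0,0,0.2],[0,0,0.25],[0,0,0.29],[0,0,0.31],[0,0,0.32],[0,0,0.32]], dr=[[0,0,0],[0,0,0],[0,0,0],[0,0,0],[0,0,0],[0,0,0],[0,0,0],[0,0,0],[0,0,0],[0,0,0]])

```text
t: 8.15
ee_pos: [473.5, -76.0, 335.0]
orientation: [-3.117, -0.391, -0.01]
ft_force: [0.3, -0.1, 1.0]
width: 39.5
```

Run:
```python
from h import *
a=shot('wrist','w2.png')
W=world(a);z=W[...,2];c=a['pixels'].astype(int)
v,u=np.mgrid[:400,:640]
m=(c.max(2)<80)&(abs(W[...,0]-473)<25)&(abs(W[...,1]+76)<40)&(z>150)&(z<350)
p=W[m];print('bar',len(p),np.percentile(p[:,2],[2,50,98]) if len(p) else 0)
# head for yaw/centre
m=(c[...,1]>c[...,0]+20)&(abs(z-203)<5);p=W[m];print('head',len(p),cv2.minAreaRect(p[:,:2].astype(np.float32)) if len(p)>5 else 0)
o=telemetry.get_obs();print(o['ee_pos'],o['width'],o['ft_force'])
d=shot('side','d2.png')
W=world(d);c=d['pixels'].astype(int);z=W[...,2]
r=(c[...,0]>130)&(c[...,1]<60)&(c[...,2]<60)&(z>60)&(z<150)&(abs(W[...,0]-503)<60);p=W[r]
print('grip',len(p),cv2.minAreaRect(p[:,:2].astype(np.float32)),np.percentile(p[:,2],[2,50,98]))
r=(c[...,1]>c[...,0]+40)&(W[...,1]<-290)&(W[...,0]<700)&(z>3);p=W[r]
print('bin',len(p),np.nanmin(p,0),np.nanmax(p,0))
cv2.imwrite('pics/d2c.png',cv2.resize(cv2.imread('pics/d2.png')[120:370,150:450],None,fx=2,fy=2))
```

```text
bar 2234 [225.48586342 231.93371553 348.66468989]
head 18311 ((541.1298217773438, -49.66761016845703), (171.2075653076172, 167.27085876464844), 14.366072654724121)
[473.26772515 -75.9196143  334.39009103] 39.47596814087789 [ 0.09512795 -0.73634318  0.21896849]
grip 64 ((501.6614685058594, -248.6649932861328), (11.218340873718262, 86.05831909179688), 14.566703796386719) [101.73150587 109.17231131 115.5833429 ]
bin 1731 [ 481.91021573 -475.70339151    3.07793663] [ 641.85881832 -360.4985476    77.05433922]
```

View pics/d2c.png

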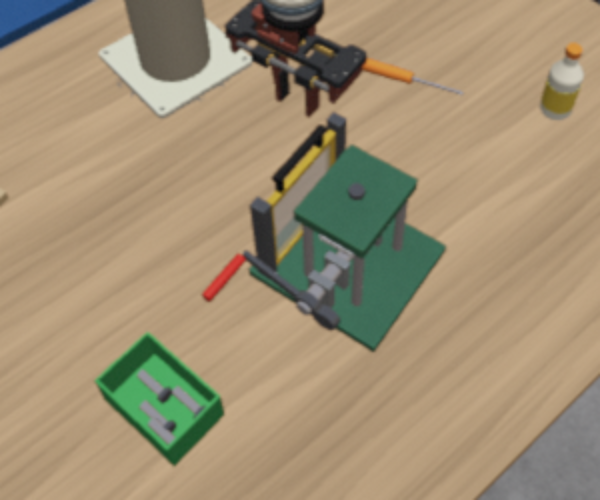

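The guard is down: the bar top is at z≈232, and in the crop the bar sits just above the guides. The lever grip is at crop (225,278), and its position agrees with the model at (502, -249, 107). The bin starts at y≈-360, about 110 mm from the grip.

Emit:
jog_arm(travel=[[0.005,-0.04,0],[0.015,-0.1,-0.02],[0.025,-0.16,-0.05],[0.035,-0.22,-0.08],[0.045,-0.28,-0.11],[0.055,-0.34,-0.14],[0.063,-0.39,-0.165],[0.07,-0.42,-0.18],[0.072,-0.433,-0.185],[0.072,-0.433,-0.185]], dr=[[0,0,0],[0,0,0],[0,0,0],[0,0,0],[0,0,0],[0,0,0],[0,0,0],[0,0,0],[0,0,0],[0,0,0]], hand=0.5)

```text
t: 9.25
ee_pos: [501.7, -249.2, 259.5]
orientation: [-3.116, -0.39, -0.006]
ft_force: [0.5, -1.3, 0.2]
width: 65.9
```

Run:
```python
from h import *
a=shot('wrist','w3.png')
W=world(a);z=W[...,2];c=a['pixels'].astype(int)
r=(c[...,0]>120)&(c[...,1]<60)&(c[...,2]<60)&(z>60)&(z<150);p=W[r]
print('grip',len(p),cv2.minAreaRect(p[:,:2].astype(np.float32)) if len(p)>5 else 0,np.percentile(p[:,2],[2,50,98]) if len(p) else 0)
o=telemetry.get_obs();print(o['ee_pos'],o['width'],o['orientation'])
```

```text
grip 1366 ((500.20025634765625, -249.32717895507812), (15.678340911865234, 83.44650268554688), 14.574228286743164) [105.56777978 109.59962173 111.94800808]
[ 501.82911574 -248.76516086  259.97437215] 65.9657100190034 [-3.11574786 -0.39076055 -0.00665322]
```

View pics/w3.png

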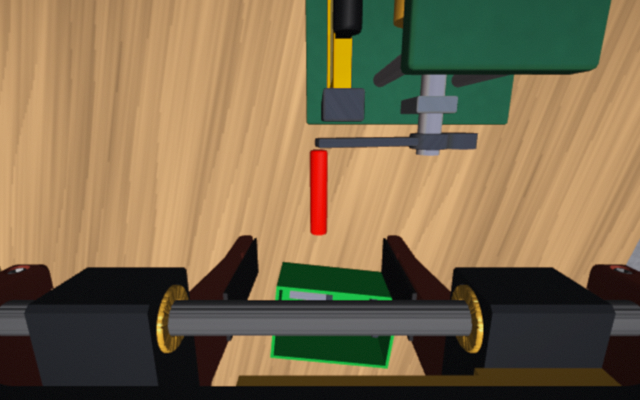

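The red grip sits at column 318, rows 150–235, and measures (500–501, -249) with its top at about 112. That is directly under the tool. I'll go down 174 mm and close.

Emit:
jog_arm(travel=[[0,0,-0.04],[0,0,-0.1],[0,0,-0.16],[0,0,-0.22],[0,0,-0.28],[0,0,-0.34],[-0.001,0,-0.39],[-0.002,0,-0.42],[-0.002,0,-0.433],[-0.002,0,-0.433]], dr=[[0,0,0],[0,0,0],[0,0,0],[0,0,0],[0,0,0],[0,0,0],[0,0,0],[0,0,0],[0,0,0],[0,0,0]])

```text
t: 10.3
ee_pos: [501.2, -248.4, 86.8]
orientation: [-3.116, -0.391, -0.006]
ft_force: [-0.3, 0.1, -0.5]
width: 65.9
```

Emit:
jog_arm(travel=[[0,0,0],[0,0,0],[0,0,0],[0,0,0],[0,0,0],[0,0,0],[0,0,0],[0,0,0],[0,0,0],[0,0,0]], dr=[[0,0,0],[0,0,0],[0,0,0],[0,0,0],[0,0,0],[0,0,0],[0,0,0],[0,0,0],[0,0,0],[0,0,0]], hand=-1)

```text
t: 11.3
ee_pos: [501.0, -248.5, 86.8]
orientation: [-3.115, -0.391, -0.006]
ft_force: [-1.0, -1.5, 1.7]
width: 17.2
```

Run:
```python
from h import *
o=telemetry.get_obs();print(o['ee_pos'],o['width'],o['ft_force'])
p=o['ee_pos'];ax=np.array([612.9,-220.6,70]);y=np.radians(14.4);f=np.array([np.cos(y),np.sin(y),0])
g=p+[0,0,19];r=g-ax;hx=r@f;print('hx',hx,'z',r[2],'rad',np.hypot(hx,r[2]),'lat',r@[-f[1],f[0],0])
th0=np.arctan2(r[2],-hx);off=g-(ax+120*(-np.cos(th0)*f+[0,0,np.sin(th0)]));print('th0',th0,off.round(1))
for th in np.linspace(th0,1.571,21): print(round(th,2),((ax+120*(-np.cos(th)*f+[0,0,np.sin(th)])+off-g)/400).round(3).tolist())
d=shot('side','d3.png');W=world(d);
```

```text
[ 500.96137281 -248.46281776   86.78289936] 17.213153183270588 [-0.98858549 -1.51889113  1.7361654 ]
hx -115.35107037911239 z 35.78289935845282 rad 120.77369466942751 lat 0.8505484598893053
th0 0.30079601188994837 [-0.9  0.6  0.2]
0.3 [0.0, 0.0, 0.0]
0.36 [0.006, 0.002, 0.018]
0.43 [0.013, 0.003, 0.036]
0.49 [0.021, 0.005, 0.053]
0.55 [0.031, 0.008, 0.069]
0.62 [0.041, 0.01, 0.085]
0.68 [0.052, 0.013, 0.1]
0.75 [0.064, 0.016, 0.115]
0.81 [0.077, 0.02, 0.128]
0.87 [0.091, 0.023, 0.141]
0.94 [0.105, 0.027, 0.153]
1.0 [0.12, 0.031, 0.163]
1.06 [0.136, 0.035, 0.173]
1.13 [0.153, 0.039, 0.182]
1.19 [0.17, 0.044, 0.19]
1.25 [0.187, 0.048, 0.196]
1.32 [0.205, 0.053, 0.202]
1.38 [0.223, 0.057, 0.206]
1.44 [0.241, 0.062, 0.209]
1.51 [0.259, 0.067, 0.211]
1.57 [0.278, 0.071, 0.211]
```

Gripped: width is 17.2 mm, and the grip radius works out to 120.8 mm against the stated 120 mm. I'll swing the lever in two halves along the arc.

Emit:
jog_arm(travel=[[0.006,0.002,0.018],[0.013,0.003,0.036],[0.021,0.005,0.053],[0.031,0.008,0.069],[0.041,0.01,0.085],[0.052,0.013,0.1],[0.064,0.016,0.115],[0.077,0.02,0.128],[0.091,0.023,0.141],[0.105,0.027,0.153]], dr=[[0,0,0],[0,0,0],[0,0,0],[0,0,0],[0,0,0],[0,0,0],[0,0,0],[0,0,0],[0,0,0],[0,0,0]])

```text
t: 12.35
ee_pos: [540.9, -238.3, 148.7]
orientation: [-3.116, -0.392, 0.002]
ft_force: [-9.5, -8.3, 2.9]
width: 17.1
```

```bash
cat > arc.py <<'E'
from h import *
def state():
    o=telemetry.get_obs();p=o['ee_pos'];ax=np.array([612.9,-220.6,70]);y=np.radians(14.4);f=np.array([np.cos(y),np.sin(y),0])
    g=p+[0,0,19];r=g-ax;hx=r@f;th=np.arctan2(r[2],-hx)
    print(o['t'],p.round(1),o['width'].round(2),'F',o['ft_force'].round(1),'rad',np.hypot(hx,r[2]).round(1),'th',th.round(3),'lat',(r@[-f[1],f[0],0]).round(1))
    for t in np.linspace(th,1.571,11)[1:]: print(round(t,2),((ax+120.5*(-np.cos(t)*f+[0,0,np.sin(t)])-g)/400).round(3).tolist())
E
python3 -c "import arc;arc.state()"
```

```text
Traceback (most recent call last):
  File "arc.py", line 5, in state
    print(o['t'],p.round(1),o['width'].round(2),'F',o['ft_force'].round(1),'rad',np.hypot(hx,r[2]).round(1),'th',th.round(3),'lat',(r@[-f[1],f[0],0]).round(1))
                            ^^^^^^^^^^^^^^^^
AttributeError: 'float' object has no attribute 'round'
```

```bash
sed -i "s/o\['width'\].round(2)/round(o['width'],2)/" arc.py; python3 -c "import arc;arc.state()"
```

```text
12.35 [ 540.9 -238.3  148.7] 17.07 F [-9.5 -8.3  2.9] rad 122.7 th 0.922 lat 0.8
0.99 [0.019, 0.003, 0.007]
1.05 [0.035, 0.007, 0.017]
1.12 [0.052, 0.011, 0.026]
1.18 [0.069, 0.016, 0.034]
1.25 [0.087, 0.02, 0.041]
1.31 [0.105, 0.025, 0.047]
1.38 [0.124, 0.03, 0.051]
1.44 [0.142, 0.034, 0.054]
1.51 [0.161, 0.039, 0.056]
1.57 [0.18, 0.044, 0.057]
```

Emit:
jog_arm(travel=[[0.018,0.004,0.009],[0.034,0.008,0.018],[0.052,0.012,0.027],[0.069,0.017,0.035],[0.087,0.021,0.042],[0.105,0.026,0.048],[0.124,0.031,0.052],[0.142,0.035,0.055],[0.161,0.04,0.057],[0.18,0.045,0.058]], dr=[[0,0,0],[0,0,0],[0,0,0],[0,0,0],[0,0,0],[0,0,0],[0,0,0],[0,0,0],[0,0,0],[0,0,0]])

```text
t: 13.35
ee_pos: [612.6, -220.1, 174.5]
orientation: [-3.116, -0.393, 0.003]
ft_force: [-8.0, -1.9, 9.5]
width: 17.0
```

Run:
```python
import arc
from h import *
arc.state()
shot('side','d4.png');cv2.imwrite('pics/d4c.png',cv2.resize(cv2.imread('pics/d4.png')[130:330,190:430],None,fx=3,fy=3))
```

```text
13.35 [ 612.6 -220.1  174.5] 16.98 F [-8.  -1.9  9.5] rad 123.5 th 1.57 lat 0.5
1.57 [0.0, -0.001, -0.008]
1.57 [0.0, -0.001, -0.008]
1.57 [0.0, -0.001, -0.008]
1.57 [0.0, -0.001, -0.008]
1.57 [0.001, -0.001, -0.008]
1.57 [0.001, -0.001, -0.008]
1.57 [0.001, -0.001, -0.008]
1.57 [0.001, -0.001, -0.008]
1.57 [0.001, -0.001, -0.008]
1.57 [0.001, -0.001, -0.008]
```

View pics/d4c.png

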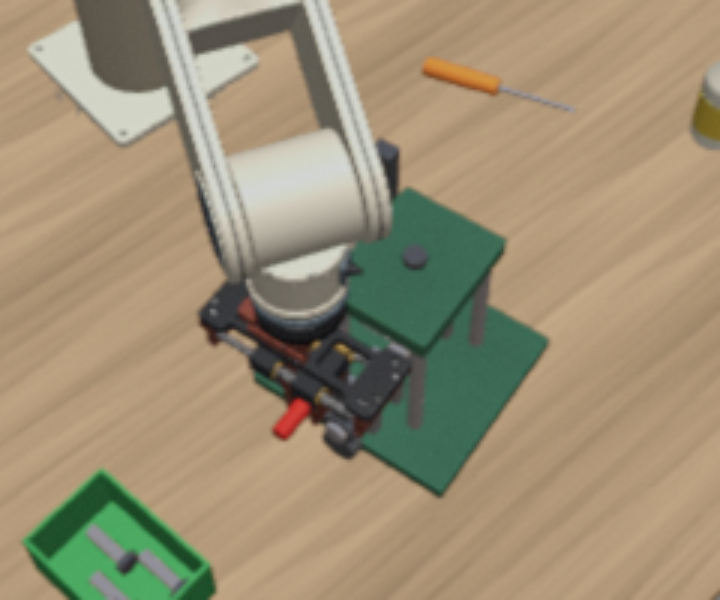

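The red grip is held between the fingers, with its outer end at crop (290,420). The bin, bottle and screwdriver look unmoved. I'll let it settle and then check the angle from the grip's depth points and the guard bar.

Emit:
jog_arm(travel=[[0,0,0],[0,0,0],[0,0,0],[0,0,0],[0,0,0],[0,0,0],[0,0,0],[0,0,0],[0,0,0],[0,0,0]], dr=[[0,0,0],[0,0,0],[0,0,0],[0,0,0],[0,0,0],[0,0,0],[0,0,0],[0,0,0],[0,0,0],[0,0,0]])

```text
t: 14.4
ee_pos: [613.6, -219.9, 174.7]
orientation: [-3.116, -0.393, 0.001]
ft_force: [-4.2, -2.8, -0.0]
width: 17.4
```

```bash
python3 - <<'E'
import arc
from h import *
arc.state()
ax=np.array([612.9,-220.6,70]);y=np.radians(14.4);f=np.array([np.cos(y),np.sin(y),0]);s=np.array([-f[1],f[0],0])
for n in('side','scene','wrist'):
    d=shot(n,n+'5.png');W=world(d);c=d['pixels'].astype(int)
    q=W-ax;px,py,pz=q@f,q@s,W[...,2]
    r=(c[...,0]>110)&(c[...,1]<60)&(c[...,2]<60)&(abs(px)<60)&(abs(py)<60)&(pz>140)&(pz<230)
    if r.sum(): print(n,'grip',r.sum(),'x',np.percentile(px[r],[2,50,98]).round(1),'y',np.percentile(py[r],[2,98]).round(),'z',np.percentile(pz[r],[2,50,98]).round(1))
    r=(c.max(2)<80)&(abs(px+100)<12)&(abs(py-175)<50)&(pz>195)&(pz<360)
    if r.sum(): print(n,'bar',r.sum(),np.percentile(pz[r],[5,50,95]).round())
    # block / pad / platform interior
    m=(abs(px)<32)&(abs(py-175)<32)&(pz<190)
    red=m&(c[...,0]>110)&(c[...,1]<60)
    if red.sum(): print(n,'pad',red.sum(),np.percentile(pz[red],[5,95]).round())
E
python3 -c "
import cv2,numpy as np
a=cv2.resize(cv2.imread('pics/scene5.png')[100:280,220:370],None,fx=2.6,fy=2.6);b=cv2.resize(cv2.imread('pics/wrist5.png'),(390,468));cv2.imwrite('pics/e5.png',np.hstack([a,b[:a.shape[0]]]))"
```

```text
14.4 [ 613.6 -219.9  174.7] 17.4 F [-4.2 -2.8 -0. ] rad 123.7 th 1.578 lat 0.5
1.58 [0.0, -0.001, -0.008]
1.58 [-0.0, -0.001, -0.008]
1.58 [-0.0, -0.001, -0.008]
1.58 [-0.001, -0.001, -0.008]
1.57 [-0.001, -0.002, -0.008]
1.57 [-0.001, -0.002, -0.008]
1.57 [-0.001, -0.002, -0.008]
1.57 [-0.001, -0.002, -0.008]
1.57 [-0.002, -0.002, -0.008]
1.57 [-0.002, -0.002, -0.008]
side grip 60 x [-9.3  1.3  8.2] y [-43.  -8.] z [191.7 197.9 203.7]
scene grip 87 x [-1.9  7.3 16.2] y [-37.  43.] z [185.7 196.  205.8]
scene bar 164 [203. 227. 233.]
wrist grip 4615 x [-7.9 -0.   8.1] y [-40.  41.] z [192.7 197.4 199.4]
```

View pics/e5.png

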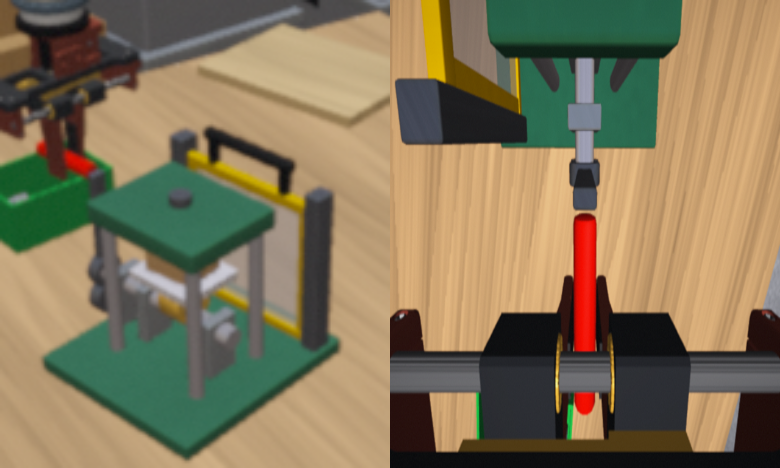

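The views agree. In the left one the lever stands vertical, the guard is down, and the block is up against the head. In the right one the grip is between the pads. Its measured centre is at press x=0.0, with the top at 199 (centre at about 190, so 1.57 rad). Handing in.

```bash
python3 -c "
from h import *
o=telemetry.get_obs();print(o['t'],o['ee_pos'],np.abs(o['qvel']).max(),o['width']);print(ticket.close_job())"
```

```text
14.55 [ 613.59361728 -219.86185712  174.70692136] 0.0008569185629538231 17.21415872788971
the job is handed in; nothing more can be done
None
```

I pushed the guard down by its bar, let go, then pinched the lever's red grip, swung it up along its arc to straight up, and handed in at 14.55 s with the gripper still holding it.

- **Guard:** it met its stop at 39 N of push. The top of the bar then measured about 232–233 mm, where fully down should give 233 mm.
- **Lever:** the wrist camera put the grip directly above the axis (0.0 mm off), with its top at 199 mm. That is about 1.57 rad. The arm was still, and the finger opening was 17.2 mm on the 18 mm grip.
- **Disagreements:** the tool's radius from the lever axis read 123.7 mm instead of 120, which suggests the grip sits about 3–4 mm lower in the pads than planned. The scene camera put the grip about 7 mm further along x than the other two cameras, which put it within about 1 mm of centre.
- **Not measured:** I did not measure the platform lift or the force on the pad. In the last picture the block is raised against the head. The bin, bottle and screwdriver looked unmoved, but I only judged that by eye.

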